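Stack the pin cups in the cleaner's basket and hold the basket up level

TASK

Nest the two steel cups that stand on the bench, one after the other, into the cup standing in the basket of the ultrasonic cleaner, so that all three sit fully down in one straight stack; set them in rather than let them fall. Then swing the basket's bail upright, lift the basket by the bail's black grip straight out of the tank until its underside is about 4 cm above the cleaner's rim, and finish while still holding it there, level and still over the tank, so that I can get at the tank below. Keep cups and basket upright all the way and leave the other things on the bench where they are.

Things in the scene. Friction and masses are not known exactly. Their poses are not given: they have to be found in the camera images.
- cleaner: White bench-top ultrasonic cleaner, 186 (x) x 128 (y) mm, rim 102 mm high, fixed. Open, empty steel tank 160 (x) x 106 (y) mm inside, its floor 36 mm above the bench. Origin: centre of the underside; x along the long side (control panel on the -x end), z up. Tall key machines stand close on both sides: one behind the cups (world x > 0.56, y > -0.09), one to the right (x > 0.48, y < -0.30).
- basket: Loose steel wire basket standing in the tank, 150 (x) x 96 (y) x 58 mm, about 5 mm play to the tank all round, 0.3 kg. Origin: centre of the underside; axes like the cleaner's. Floor 4 mm up; a low wire ring in its middle (19 mm inner radius, 9 mm high) holds the lowest cup's foot. Ears on the long sides (85 mm high) carry the bail's hinge at x = 0, 78 mm above the origin.
- bail (a joint): Swing of the basket's bail (U-shaped wire handle hinged on both ears, axis along the basket's y), rad: 0 folded towards the basket's -x end, resting on a stop with its arms 10 degrees above level; 1.396 upright; 2.79 folded to +x. The hinge is loose: the bail falls back when let go and the basket hangs freely from it.
- bail_grip (a point): Middle of the bail's black grip, a round sleeve that turns on the wire, 12 mm thick, 44 mm long along the basket's y, 80 mm from the hinge axis. Folded it lies 79 mm in -x from the basket's centre and 92 mm above the basket's origin; upright, over the centre, 158 mm above it, arms 85 mm apart. Its axes turn with the bail.
- cup_0: Steel pin cup in the ring in the basket. The three cups are alike: 44 mm high, round, open on top; conical foot 32 mm wide at the bottom, 48 mm wide 28 mm up; then a straight rim band 58 mm wide up to the rim; mouth 53 mm, wall 2.5 mm, 60 g. Origin: centre of the underside, z up. A nested cup goes in until its band rests on the rim below, its origin 16 mm above the lower one's.
- cup_1: Steel pin cup, like cup_0, standing on the bench to the left of the cleaner. Origin: centre of the underside, z up. Either cup may go in first. Which of the three front places hold the two cups and the eye loupe changes.
- cup_2: Steel pin cup, like cup_0, standing on the bench to the left of the cleaner. Origin: centre of the underside, z up.
- eye_loupe: black eye loupe, 39 mm round, 34 mm high, stands wide end down; a bystander. Origin: centre of the underside.
- cylinder_brass: brass profile lock cylinder, 33 x 67 x 17 mm, lies flat; a bystander. Origin: centre of the underside.
- cylinder_old: worn grey profile lock cylinder, 33 x 62 x 17 mm, lies flat; a bystander. Origin: centre of the underside.
- chip_brush: chip brush, 41 x 171 x 13 mm, lies flat; a bystander. Origin: centre of the underside.
Things that resemble listed ones, but are neither listed nor needed, are in the scene too. Leave any yellow look-alike of the cup_2 alone.

How it is judged (in metres and radians):
On the way, in this order (a step that is already met when the one before it is completed fails the run):
1. both loose cups nested in the cup in the basket and let go, the basket still standing in the tank (((horizontal distance between cup_1 and cup_0 below 0.005 m and z of cup_1 in the frame of cup_0 between 0.0125 and 0.0195 m and angle between the z axis of cup_1 and the z axis of cup_0, either way round below 0.1 rad and horizontal distance between cup_2 and cup_1 below 0.005 m and z of cup_2 in the frame of cup_1 between 0.0125 and 0.0195 m and angle between the z axis of cup_2 and the z axis of cup_1, either way round below 0.1 rad) or (horizontal distance between cup_2 and cup_0 below 0.005 m and z of cup_2 in the frame of cup_0 between 0.0125 and 0.0195 m and angle between the z axis of cup_2 and the z axis of cup_0, either way round below 0.1 rad and horizontal distance between cup_1 and cup_2 below 0.005 m and z of cup_1 in the frame of cup_2 between 0.0125 and 0.0195 m and angle between the z axis of cup_1 and the z axis of cup_2, either way round below 0.1 rad)) and z of cup_0 in the frame of basket below 0.012 m and horizontal distance between cup_0 and basket below 0.015 m and z of basket in the frame of cleaner below 0.046 m and contact force between the fingers and cup_1 below 0.1 N and contact force between the fingers and cup_2 below 0.1 N), for 0.2 s.
2. the bail swung upright (within 20 degrees), the basket still standing in the tank (value of joint bail between 1.05 and 1.75 rad and z of basket in the frame of cleaner below 0.046 m), for 0.1 s.
At the end, for the whole second after the job is handed in: Cups in one straight stack (5 mm, 0.1 rad, fully down) in the basket's middle; basket held by its near-upright bail (28 deg), underside 20 mm or more above the cleaner's rim, within 40 mm of over its centre, tilt under 6 deg, below 0.03 m/s and 0.25 rad/s, not touching the cleaner (((horizontal distance between cup_1 and cup_0 below 0.005 m and z of cup_1 in the frame of cup_0 between 0.0125 and 0.0195 m and angle between the z axis of cup_1 and the z axis of cup_0, either way round below 0.1 rad and horizontal distance between cup_2 and cup_1 below 0.005 m and z of cup_2 in the frame of cup_1 between 0.0125 and 0.0195 m and angle between the z axis of cup_2 and the z axis of cup_1, either way round below 0.1 rad) or (horizontal distance between cup_2 and cup_0 below 0.005 m and z of cup_2 in the frame of cup_0 between 0.0125 and 0.0195 m and angle between the z axis of cup_2 and the z axis of cup_0, either way round below 0.1 rad and horizontal distance between cup_1 and cup_2 below 0.005 m and z of cup_1 in the frame of cup_2 between 0.0125 and 0.0195 m and angle between the z axis of cup_1 and the z axis of cup_2, either way round below 0.1 rad)) and z of cup_0 in the frame of basket below 0.012 m and horizontal distance between cup_0 and basket below 0.015 m and z of basket in the frame of cleaner above 0.122 m and horizontal distance between basket and cleaner below 0.04 m and angle between basket's own z axis and vertical below 0.105 rad and linear speed of basket below 0.03 m/s and angular speed of basket below 0.25 rad/s and value of joint bail between 0.9 and 1.9 rad and contact force between the fingers and basket above 1 N and contact force between basket and cleaner below 0.1 N); the arm keeps its last pose, push and grip.
It fails at once if the basket tilted more than 17 degrees (angle between basket's own z axis and vertical above 0.3 rad).
It fails at once if a cup tipped more than 34 degrees (angle between any of cup_0, cup_1, cup_2's own z axis and vertical above 0.6 rad).
It fails at once if a cup let fall (moving faster than 0.55 m/s with no finger on it) ((linear speed of cup_1 above 0.55 m/s and contact force between the fingers and cup_1 below 0.05 N) or (linear speed of cup_2 above 0.55 m/s and contact force between the fingers and cup_2 below 0.05 N)).
It fails at once if a bystander moved more than 25 mm (distance of any of eye_loupe, cylinder_brass, cylinder_old, chip_brush from where it was at the start of the episode above 0.025 m).
It also fails if it takes over 72 s, if anything falls off the work surface, if the arm or the gripper's body presses on something with over 40 N, if the wrist force passes 120 N, or if a joint passes its speed limit or range.

ROBOT

A 7-joint arm with a two-finger parallel gripper is mounted at the origin on a cart in front of the work surface, level with it; the furniture and walls round the work are solid. World frame = base frame: x ahead of the robot, y to its left, z up, the work surface at z = 0. Lengths are in mm, angles in rad, forces in N, time in s.
With the tool pointing down it reaches from about 400 to 875 mm from the base axis. Payload 4.4 kg.
Tool frame: the origin (TCP) lies midway between the tips of the shut fingers; the grasp point (between the pads) lies 19 mm behind it; z points along the fingers, y is the line along which they close (so a half turn about z gives the same grasp; the last joint's range is limited). The gripper opens to 85 mm and grips with 20 to 120 N. Pads are 22 mm wide; open, the fingers measure 114 mm over their backs; the gripper's body (76 mm by 85 mm) begins 54 mm behind the grasp point. The pads swing forward as they close: fully open they stand 13 mm farther back than shut.
Start: joints at [-1.246, 0.628, 0.038, 1.517, -0.027, 0.996, -0.02], TCP at [247.581, 601.017, 231.313] pointing down, gripper open.
Joint ranges: [-3.06, 3.06], [-0.37, 2.12], [-1.25, 1.32], [0.18, 2.47], [-1.1, 4.24], [0.23, 1.98], [-2.94, 2.94]. Speed limits (rad/s): [2.57, 2.57, 3.14, 3.14, 3.14, 3.14, 3.14].

INTERFACE

Orientations are given as [roll, pitch, yaw] about the fixed x, y, z axes, in that order (R = Rz(yaw) Ry(pitch) Rx(roll)).
In Python, from cell import monitor, cams, ctrl gives the robot as it stands.
- The arm moves only by the tool drive_tool, never from a script. Its argument "motion" is a list of rows, each an object with "fingers": the opening, from 0 (shut) to 1 (fully open); "linear": the shift along the tool's x, y, z in m, a list of three; "twist": the turn about the tool's z in rad. In form: [{"fingers": fingers, "linear": [x, y, z], "twist": twist}, ...]. A call has 1 to 5 rows; each row shifts and turns the commanded pose from where the row before left it, along the tool's axes as they then stand; what a row does not reach is not made up. A row lasts 1/12 s, in which the tool goes at most 41.7 mm and 7.16 degrees, less where a joint would pass 70% of its speed; a pose out of reach is approached as far as the arm can. A call with a gripper value outside its range is refused whole. The fingers move at their own pace and stop on an object; the grip force is fixed at half the most. Time passes only in rows, so rows that do not move let the fingers close. It gives the time, the measured TCP pose, the force, the opening and the grip force at its end, in the units of the state.
- monitor.read_state(): the state, without advancing time (a new reading comes with each control period).
- cams.get_image(name): name is "side" or "top"; returns a dict with "color" (384x512x3 uint8, blue, green, red), "K" (3x3 intrinsics, pixels), "R" (3x3) and "t" (3): a world point X has camera coordinates R X + t. Camera axes: x right, y down, z forward; pixel columns grow to the right and rows downward; lengths in mm; the calibration is good to about 2 mm. A picture is of the moment at which its call begins. There is no depth.
- ctrl.finish_job(): hands the job in; it is judged then, once.
The state is a dict: "clock": time; "qpos": joint angles; "qd": joint speeds; "tau": joint torques, N m; "eef_pos": TCP position; "tool_rot": TCP orientation; "force": force on the tool from outside, world axes, zero at the start; "torque": the same for the moment, N m; "width": finger opening in mm; "gripper_force": force on a finger pad.
Only numpy, scipy, OpenCV 4.12 (cv2) and the standard library are available. Lean on these libraries where they do the work, as an engineer would, in place of code of your own. Each camera call takes 0.05 s, during which the arm holds its last target. There are 200 camera calls.

## Working session

There is one attempt and no reset: what is moved stays moved. The work goes in short steps, Python scripts to look and compute and a tool call to move; the robot and the scene stay as the last step left them, time stands still between calls to the robot, and variables do not carry over. Pictures are saved under pics/ and viewed, at most 10 in all, crops included, and the job is handed in when it is done.

Besides the shell and the picture viewer there is one more tool, called by a JSON object that holds its "fn" and its "kwargs". drive_tool: Moves the arm, as the interface text tells. Its arguments: {"type":"object","properties":{"motion":{"type":"array"}},"required":["motion"]}

```bash
mkdir -p pics; ls
cat > h.py <<'E'
import numpy as np, cv2
from cell import monitor, cams, ctrl
def snap(name, f):
    d=cams.get_image(name); cv2.imwrite('pics/'+f,d['color']); return d
def ray(d,u,v,z):
    K,R,t=[np.array(d[k],float) for k in 'KRt']
    c=-R.T@t.ravel(); w=R.T@np.linalg.solve(K,[u,v,1]); return c+w*(z-c[2])/w[2]
def proj(d,X):
    K,R,t=[np.array(d[k],float) for k in 'KRt']
    p=K@(R@np.array(X,float)+t.ravel()); return p[:2]/p[2]
E
python3 - <<'E'
from h import *
a=snap('top','t0.png'); b=snap('side','s0.png')
for d in (a,b): print(d['K'],d['R'],d['t'],-np.array(d['R']).T@np.array(d['t']).ravel())
print(monitor.read_state())
E
```

```text
pics
[[357.64522003   0.         251.6238025 ]
 [  0.         357.64522003 193.5695634 ]
 [  0.           0.           1.        ]] [[-0.05281775 -0.99858688 -0.00587599]
 [-0.9720195   0.05275945 -0.22889853]
 [ 0.22888508 -0.00637832 -0.97343255]] [ -16.63186851  601.26553042 1113.70884995] [ 328.65201968  -41.22720543 1221.65151621]
[[415.59521134   0.         253.54549959]
 [  0.         415.59521134 193.859645  ]
 [  0.           0.           1.        ]] [[-0.98845646  0.15046539  0.01771986]
 [ 0.04708838  0.41627369 -0.90801922]
 [-0.14400178 -0.89670306 -0.41855359]] [ 600.81657555   73.72754427 1430.05256221] [ 796.33943103 1161.23957078  654.85327272]
{'clock': 0.1, 'qpos': array([-1.24581947,  0.62927689,  0.03847212,  1.51827212, -0.02699408,
        0.99629725, -0.01996414]), 'qd': array([-0.00132548,  0.00071231, -0.00010587, -0.00334141, -0.00043791,
       -0.00018775, -0.00046626]), 'tau': array([ 2.92113145e-03, -5.64535403e+01,  1.23015683e+00, -1.93975854e+01,
        1.12131372e-02,  5.30314413e-03,  1.85113748e-06]), 'eef_pos': array([247.36310445, 600.48220421, 230.46516201]), 'tool_rot': array([-3.13985825e+00,  3.98654008e-05,  2.75083267e+00]), 'force': array([-0.68667282,  0.32836506, -0.51073267]), 'torque': array([ 0.01767975,  0.00579873, -0.02034139]), 'gripper_force': 0.0, 'width': 85.43142351644391}
```

View pics/t0.png

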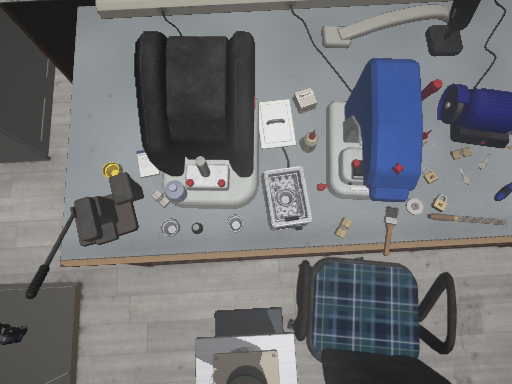

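View pics/s0.png

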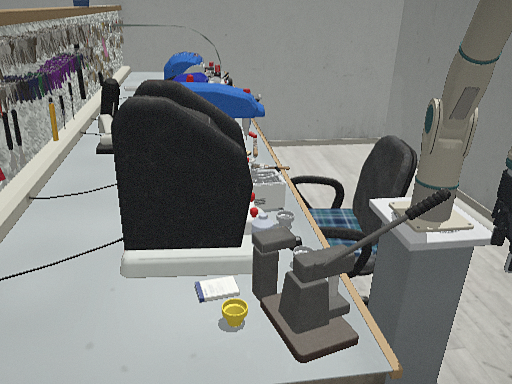

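Run:
```python
from h import *
import json
d=cams.get_image('top'); im=d['color']; np.savez('cam.npz',K=d['K'],R=d['R'],t=d['t'])
c=im[150:250,150:320]; cv2.imwrite('pics/c1.png',cv2.resize(c,None,fx=4.7,fy=4.7,interpolation=cv2.INTER_CUBIC))
for n,u,v,z in [('cupL',171,228,44),('cupR',236,223,44),('loupe',197,228,34),('cup0',286,199,84),('cl1',264,169,102),('cl2',303,165,102),('cl3',312,223,102),('cl4',272,229,102)]: print(n,ray(d,u,v,z).round(1))
print(proj(d,[0,0,0]))
```

```text
cupL [503.  223.9  44. ]
cupR [508.2   8.1  44. ]
loupe [499.9 139.3  34. ]
cup0 [ 572.  -159.4   84. ]
cl1 [672.1 -93.3 102. ]
cl2 [ 678.8 -221.6  102. ]
cl3 [ 486.4 -233.6  102. ]
cl4 [ 474.3 -106.4  102. ]
[246.2828121 386.6539076]
```

View pics/c1.png

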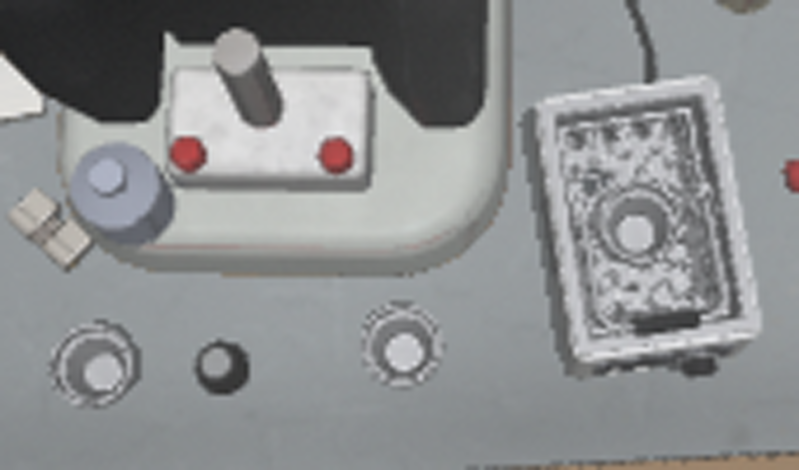

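The candidates are the steel cups at (170,227) and (236,223), the black loupe at (197,228), the yellow look-alike cup at (112,170), and a white ring at (415,206). The crop confirms that the two steel cups at (170,227) and (236,223) are the loose ones. cup_0 is in the basket at (285,198), and the black bail grip is at (292,218) on the near (-x) end. I'll refine these positions next.

```bash
cat >> h.py <<'E'
from scipy.optimize import minimize
from scipy.ndimage import map_coordinates
def score(d,G,P):
    p=np.array([proj(d,x) for x in P]); return map_coordinates(G,[p[:,1],p[:,0]],order=1).mean()
def grad(im):
    g=cv2.GaussianBlur(cv2.cvtColor(im,cv2.COLOR_BGR2GRAY).astype(float),(0,0),.8); return np.hypot(cv2.Sobel(g,-1,1,0),cv2.Sobel(g,-1,0,1))
def fit(f,x0,rng):
    best=max((f(x),tuple(x)) for x in x0+np.random.default_rng(0).uniform(-1,1,(1500,len(x0)))*rng)
    r=minimize(lambda x:-f(x),best[1],method='Nelder-Mead'); return r.x,-r.fun
def circ(x,y,z,r): a=np.arange(0,2*np.pi,.15); return np.c_[x+r*np.cos(a),y+r*np.sin(a),0*a+z]
def rect(x,y,z,th,L,W):
    s=np.linspace(-.5,.5,25); q=np.r_[np.c_[s*L,0*s+W/2],np.c_[s*L,0*s-W/2],np.c_[0*s+L/2,s*W],np.c_[0*s-L/2,s*W]]
    c,n=np.cos(th),np.sin(th); return np.c_[x+c*q[:,0]-n*q[:,1],y+n*q[:,0]+c*q[:,1],0*q[:,0]+z]
E
python3 - <<'E'
from h import *
d=cams.get_image('top'); G=grad(d['color'])
for n,x0,z in [('L',[503,224],44),('R',[508,8],44),('0',[572,-159],84)]:
    print(n,fit(lambda p:score(d,G,circ(*p,z,29))+score(d,G,circ(*p,z,26.5)),np.array(x0),12))
print('loupe',fit(lambda p:score(d,G,circ(*p,0,19.5)),np.array([500,140]),10))
print('cleaner',fit(lambda p:score(d,G,rect(p[0],p[1],102,p[2],186,128))+score(d,G,rect(p[0],p[1],102,p[2],160,106)),np.array([577,-163,.065]),np.array([12,12,.06])))
print('grip',ray(d,149.6+670.5/4.7,149.6+321.5/4.7,134))
E
```

```text
L (array([514.25239067, 227.37097808]), np.float64(152.93640907260146))
R (array([517.28960123,  17.73737305]), np.float64(127.79733021909263))
0 (array([ 526.34794009, -171.68026808]), np.float64(312.5574003599303))
loupe (array([506.13685398, 145.68423882]), np.float64(200.67716892641462))
cleaner (array([ 5.79286222e+02, -1.62404127e+02,  9.40049078e-02]), np.float64(385.29796471706123))
grip [ 500.60624357 -168.95946671  134.        ]
```

Run:
```python
from h import *
d=cams.get_image('top'); im=d['color']
tiles=[]
for P in [(505,227,44),(509,10,44),(579,-162,84)]:
    u,v=proj(d,P).round().astype(int); s=22; f=12 if 0 else 9
    c=cv2.resize(im[v-s:v+s,u-s:u+s],None,fx=9,fy=9,interpolation=cv2.INTER_CUBIC)
    g=cv2.cvtColor(c,cv2.COLOR_BGR2GRAY)
    for r,col in ((29,(0,0,255)),(26.5,(0,255,0))):
        for q in circ(*P,r):
            w=(proj(d,q)-[u-s,v-s]+.5)*9-.5; cv2.circle(c,tuple(w.round().astype(int).tolist()),1,col,-1)
    for q in circ(P[0],P[1],P[2]-44,16):
            w=(proj(d,q)-[u-s,v-s]+.5)*9-.5; cv2.circle(c,tuple(w.round().astype(int).tolist()),1,(255,0,0),-1)
    tiles.append(c[:, 66:-66] if 0 else c)
    print(u,v)
o=np.hstack(tiles)
cv2.imwrite('pics/c2.png',cv2.resize(o,(798,266)) )
```

```text
170 227
235 223
287 197
```

View pics/c2.png

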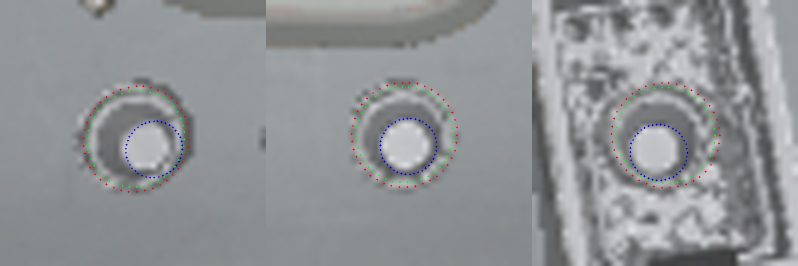

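The overlays fit. The left cup is at about (506,228), the right cup at (509.5,10.5) and cup_0 at (580,-159.5). The cleaner centre is (579,-162) with a yaw of 0.094, and the grip position agrees with that. Next I'll triangulate the press lever and plan the first reach.

```bash
cat >> h.py <<'E'
def tri(ps):
    A=[];B=[]
    for d,u,v in ps:
        c=ray(d,u,v,0); e=ray(d,u,v,500); w=(e-c)/np.linalg.norm(e-c); M=np.eye(3)-np.outer(w,w); A.append(M);B.append(M@c)
    return np.linalg.lstsq(np.vstack(A),np.hstack(B),rcond=None)[0]
def delta(target,yaw=None,n=True):
    s=monitor.read_state(); y=s['tool_rot'][2]; v=np.array(target)-s['eef_pos']
    c,k=np.cos(y),np.sin(y)
    print('pos',s['eef_pos'].round(1),'rot',s['tool_rot'].round(3),'tool mm',np.round([c*v[0]+k*v[1],k*v[0]-c*v[1],-v[2]],1),'twist',None if yaw is None else round((y-yaw+np.pi/2)%np.pi-np.pi/2,3),'t',s['clock'],'w',round(s['width'],1),'F',s['force'].round(1))
E
python3 - <<'E'
from h import *
a=cams.get_image('top');b=cams.get_image('side')
print('lever tip',tri([(a,35,287),(b,446,196)]),'press top',ray(a,122,188,150))
delta([506,228,120]); delta([400,300,380])
E
```

```text
lever tip [326.27249286 500.20514714 321.88600574] press top [620.07535086 351.58695478 150.        ]
pos [247.5 600.9 231.1] rot [-3.141 -0.     2.751] tool mm [-381.  -246.3  111.1] twist None t 0.35 w 85.7 F [-0.3 -0.3  0. ]
pos [247.5 600.9 231.1] rot [-3.141 -0.     2.751] tool mm [-255.6 -220.1 -148.9] twist None t 0.35 w 85.7 F [-0.3 -0.3  0. ]
```

{"fn": "drive_tool", "kwargs": {"motion": [{"fingers": 1,"linear": [0,0,-0.036],"twist": 0},{"fingers": 1,"linear": [0,0,-0.036],"twist": 0},{"fingers": 1,"linear": [0,0,-0.036],"twist": 0},{"fingers": 1,"linear": [0,0,-0.036],"twist": 0},{"fingers": 1,"linear": [0,0,-0.036],"twist": 0}]}}

```text
clock: 0.77
eef_pos: [247.5, 600.6, 413.2]
tool_rot: [3.141, -0.0, 2.751]
force: [1.0, 0.7, 0.1]
width: 85.6
gripper_force: 0.0
```

{"fn": "drive_tool", "kwargs": {"motion": [{"fingers": 1,"linear": [-0.0256,-0.022,0],"twist": 0},{"fingers": 1,"linear": [-0.0256,-0.022,0],"twist": 0},{"fingers": 1,"linear": [-0.0256,-0.022,0],"twist": 0},{"fingers": 1,"linear": [-0.0256,-0.022,0],"twist": 0},{"fingers": 1,"linear": [-0.0256,-0.022,0],"twist": 0}]}}

```text
clock: 1.18
eef_pos: [324.5, 448.9, 411.4]
tool_rot: [3.141, 0.0, 2.751]
force: [1.1, 0.2, 0.4]
width: 85.5
gripper_force: 0.0
```

{"fn": "drive_tool", "kwargs": {"motion": [{"fingers": 1,"linear": [-0.0256,-0.022,0],"twist": 0},{"fingers": 1,"linear": [-0.0256,-0.022,0],"twist": 0},{"fingers": 1,"linear": [-0.0256,-0.022,0],"twist": 0},{"fingers": 1,"linear": [-0.0256,-0.022,0],"twist": 0},{"fingers": 1,"linear": [-0.0256,-0.022,0],"twist": 0}]}}

```text
clock: 1.6
eef_pos: [400.9, 298.4, 411.5]
tool_rot: [3.141, 0.0, 2.751]
force: [0.7, 0.8, 0.9]
width: 85.5
gripper_force: 0.0
```

{"fn": "drive_tool", "kwargs": {"motion": [{"fingers": 1,"linear": [-0.0314,-0.0066,0],"twist": 0},{"fingers": 1,"linear": [-0.0314,-0.0066,0],"twist": 0},{"fingers": 1,"linear": [-0.0314,-0.0066,0],"twist": 0},{"fingers": 1,"linear": [-0.0314,-0.0066,0],"twist": 0},{"fingers": 1,"linear": [0,0,0.02],"twist": 0}]}}

```text
clock: 2.02
eef_pos: [513.7, 222.4, 394.2]
tool_rot: [3.138, 0.01, 2.741]
force: [1.0, -0.4, 0.4]
width: 85.5
gripper_force: 0.0
```

```bash
python3 -c "
from h import *
delta([506,228,100])"
```

```text
pos [513.7 222.4 394.2] rot [3.138 0.01  2.741] tool mm [  9.2   2.1 294.2] twist None t 2.0167 w 85.5 F [ 1.  -0.4  0.4]
```

{"fn": "drive_tool", "kwargs": {"motion": [{"fingers": 1,"linear": [0,0,0.033],"twist": 0},{"fingers": 1,"linear": [0,0,0.033],"twist": 0},{"fingers": 1,"linear": [0,0,0.033],"twist": 0},{"fingers": 1,"linear": [0,0,0.033],"twist": 0},{"fingers": 1,"linear": [0,0,0.033],"twist": 0}]}}

```text
clock: 2.43
eef_pos: [506.4, 227.8, 225.1]
tool_rot: [3.141, 0.0, 2.751]
force: [0.1, 0.9, -1.0]
width: 85.5
gripper_force: 0.0
```

{"fn": "drive_tool", "kwargs": {"motion": [{"fingers": 1,"linear": [0,0,0.033],"twist": 0},{"fingers": 1,"linear": [0,0,0.033],"twist": 0},{"fingers": 1,"linear": [0,0,0.033],"twist": 0},{"fingers": 1,"linear": [0,0,0.02],"twist": 0},{"fingers": 1,"linear": [0,0,0],"twist": 0}]}}

```text
clock: 2.85
eef_pos: [503.6, 226.6, 103.3]
tool_rot: [-3.135, -0.006, 2.751]
force: [-1.4, 0.6, -0.8]
width: 85.4
gripper_force: 0.0
```

```bash
python3 -c "
from h import *
delta([506,228,20])
a=snap('top','t1.png');u,v=proj(a,[506,228,44]).astype(int)
cv2.imwrite('pics/c3.png',cv2.resize(a['color'][v-35:v+35,u-50:u+50],None,fx=6,fy=6,interpolation=cv2.INTER_CUBIC))"
```

```text
pos [503.6 226.6 103.3] rot [-3.135 -0.006  2.751] tool mm [-1.7  2.2 83.3] twist None t 2.85 w 85.4 F [-1.4  0.6 -0.8]
```

View pics/c3.png

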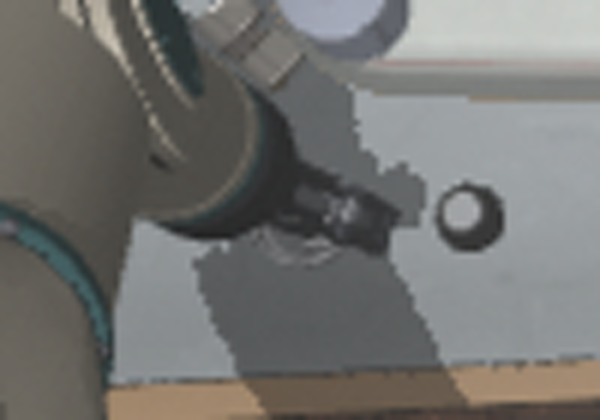

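The gripper is over the left cup, whose rim shows at (305,245) in the crop. The loupe at (470,215) is clear of the right finger. I'll descend and close.

{"fn": "drive_tool", "kwargs": {"motion": [{"fingers": 1,"linear": [0,0.001,0.02],"twist": 0},{"fingers": 1,"linear": [0,0,0.02],"twist": 0},{"fingers": 1,"linear": [0,0,0.02],"twist": 0},{"fingers": 1,"linear": [0,0,0.015],"twist": 0},{"fingers": 1,"linear": [0,0,0.007],"twist": 0}]}}

```text
clock: 3.32
eef_pos: [507.6, 229.1, 25.5]
tool_rot: [3.141, 0.001, 2.751]
force: [-0.1, -1.1, 0.3]
width: 85.0
gripper_force: 0.0
```

{"fn": "drive_tool", "kwargs": {"motion": [{"fingers": 1,"linear": [0,0,0],"twist": 0},{"fingers": 0.6,"linear": [0,0,0],"twist": 0},{"fingers": 0.5,"linear": [0,0,0],"twist": 0},{"fingers": 0.4,"linear": [0,0,0],"twist": 0},{"fingers": 0.3,"linear": [0,0,0],"twist": 0}]}}

```text
clock: 3.73
eef_pos: [508.1, 229.3, 27.7]
tool_rot: [3.139, 0.002, 2.751]
force: [-1.2, -0.4, 9.7]
width: 55.9
gripper_force: 61.3
```

{"fn": "drive_tool", "kwargs": {"motion": [{"fingers": 0.2,"linear": [0,0,0],"twist": 0},{"fingers": 0.2,"linear": [0,0,0],"twist": 0},{"fingers": 0.2,"linear": [0,0,0],"twist": 0}]}}

```text
clock: 3.98
eef_pos: [508.1, 229.3, 27.7]
tool_rot: [3.139, 0.002, 2.751]
force: [-1.3, 0.0, 10.5]
width: 55.9
gripper_force: 61.4
```

{"fn": "drive_tool", "kwargs": {"motion": [{"fingers": 0.2,"linear": [0,0,-0.01],"twist": 0},{"fingers": 0.2,"linear": [0,0,-0.02],"twist": 0},{"fingers": 0.2,"linear": [0,0,-0.03],"twist": 0},{"fingers": 0.2,"linear": [0,0,-0.03],"twist": 0},{"fingers": 0.2,"linear": [0,0,-0.03],"twist": 0}]}}

```text
clock: 4.4
eef_pos: [506.8, 228.6, 147.6]
tool_rot: [3.141, 0.0, 2.751]
force: [-1.3, -0.2, -0.4]
width: 55.8
gripper_force: 63.7
```

{"fn": "drive_tool", "kwargs": {"motion": [{"fingers": 0.2,"linear": [0,0,-0.03],"twist": 0},{"fingers": 0.2,"linear": [0,0,-0.03],"twist": 0},{"fingers": 0.2,"linear": [0,0,-0.02],"twist": 0},{"fingers": 0.2,"linear": [0,0,0],"twist": 0},{"fingers": 0.2,"linear": [0,0,0],"twist": 0}]}}

```text
clock: 4.82
eef_pos: [507.5, 229.1, 227.4]
tool_rot: [3.139, 0.002, 2.751]
force: [0.1, -1.1, -1.0]
width: 56.1
gripper_force: 63.7
```

```bash
python3 -c "
from h import *
delta([580,-159.5,220],1.571+.094)
a=snap('side','s2.png');u,v=proj(a,monitor.read_state()['eef_pos']).astype(int);print(u,v)
cv2.imwrite('pics/c4.png',cv2.resize(a['color'][v-45:v+45,u-50:u+50],None,fx=6,fy=6,interpolation=cv2.INTER_CUBIC))"
```

```text
pos [507.5 229.1 227.4] rot [3.139e+00 2.000e-03 2.751e+00] tool mm [-215.  -331.7    7.4] twist 1.086 t 4.8167 w 56.1 F [ 0.1 -1.1 -1. ]
307 189
```

View pics/c4.png

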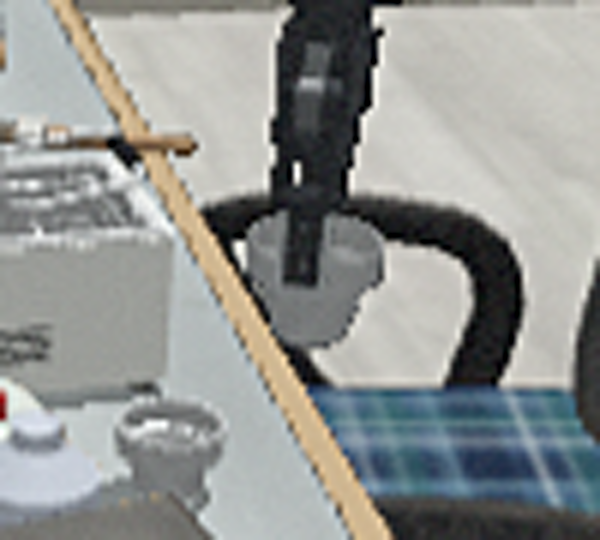

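The cup is upright between the fingers at crop (315,270). I'll back away from the machine, turn, and travel along y.

{"fn": "drive_tool", "kwargs": {"motion": [{"fingers": 0.2,"linear": [0.017,-0.007,0],"twist": 0},{"fingers": 0.2,"linear": [0.017,-0.007,0],"twist": 0},{"fingers": 0.2,"linear": [0,0,0],"twist": 0.1},{"fingers": 0.2,"linear": [0,0,0],"twist": 0.11},{"fingers": 0.2,"linear": [0,0,0],"twist": 0.11}]}}

```text
clock: 5.28
eef_pos: [468.8, 228.3, 224.0]
tool_rot: [-3.139, -0.001, 2.426]
force: [0.6, -0.7, -0.7]
width: 56.2
gripper_force: 63.7
```

{"fn": "drive_tool", "kwargs": {"motion": [{"fingers": 0.2,"linear": [0,0,0],"twist": 0.11},{"fingers": 0.2,"linear": [0,0,0],"twist": 0.11},{"fingers": 0.2,"linear": [0,0,0],"twist": 0.11},{"fingers": 0.2,"linear": [0,0,0],"twist": 0.11},{"fingers": 0.2,"linear": [0,0,0],"twist": 0.11}]}}

```text
clock: 5.7
eef_pos: [469.0, 228.2, 223.8]
tool_rot: [-3.138, 0.001, 1.875]
force: [-0.2, 0.6, -1.2]
width: 56.2
gripper_force: 63.7
```

{"fn": "drive_tool", "kwargs": {"motion": [{"fingers": 0.2,"linear": [0,0,0],"twist": 0.11},{"fingers": 0.2,"linear": [0,0,0],"twist": 0.106},{"fingers": 0.2,"linear": [0,0,0],"twist": 0}]}}

```text
clock: 5.95
eef_pos: [469.1, 228.3, 223.9]
tool_rot: [-3.139, 0.002, 1.662]
force: [-0.8, -0.1, -1.0]
width: 56.1
gripper_force: 63.7
```

```bash
python3 -c "
from h import *
delta([490,-159.5,220],1.571+.094)"
```

```text
pos [469.1 228.3 223.9] rot [-3.139e+00  2.000e-03  1.662e+00] tool mm [-388.1  -14.5    3.9] twist -0.003 t 5.95 w 56.1 F [-0.8 -0.1 -1. ]
```

{"fn": "drive_tool", "kwargs": {"motion": [{"fingers": 0.2,"linear": [-0.02,-0.001,0],"twist": 0},{"fingers": 0.2,"linear": [-0.03,-0.001,0],"twist": 0},{"fingers": 0.2,"linear": [-0.03,-0.001,0],"twist": 0},{"fingers": 0.2,"linear": [-0.03,-0.001,0],"twist": 0},{"fingers": 0.2,"linear": [-0.03,-0.001,0],"twist": 0}]}}

```text
clock: 6.37
eef_pos: [477.4, 87.6, 224.5]
tool_rot: [-3.14, 0.0, 1.669]
force: [0.6, 0.4, -0.4]
width: 55.9
gripper_force: 63.7
```

{"fn": "drive_tool", "kwargs": {"motion": [{"fingers": 0.2,"linear": [-0.03,-0.001,0],"twist": 0},{"fingers": 0.2,"linear": [-0.03,-0.001,0],"twist": 0},{"fingers": 0.2,"linear": [-0.03,-0.001,0],"twist": 0},{"fingers": 0.2,"linear": [-0.03,-0.001,0],"twist": 0},{"fingers": 0.2,"linear": [-0.03,-0.001,0],"twist": 0}]}}

```text
clock: 6.78
eef_pos: [486.5, -62.2, 224.5]
tool_rot: [-3.14, -0.0, 1.668]
force: [-0.1, 0.4, -1.1]
width: 55.8
gripper_force: 63.7
```

{"fn": "drive_tool", "kwargs": {"motion": [{"fingers": 0.2,"linear": [-0.03,-0.001,0],"twist": 0},{"fingers": 0.2,"linear": [-0.03,-0.001,0],"twist": 0},{"fingers": 0.2,"linear": [-0.028,-0.001,0],"twist": 0},{"fingers": 0.2,"linear": [-0.015,0,0],"twist": 0},{"fingers": 0.2,"linear": [0,0,0],"twist": 0}]}}

```text
clock: 7.2
eef_pos: [493.1, -168.4, 224.8]
tool_rot: [-3.14, 0.003, 1.661]
force: [0.6, 0.2, -0.7]
width: 55.7
gripper_force: 63.7
```

{"fn": "drive_tool", "kwargs": {"motion": [{"fingers": 0.2,"linear": [0,0.02,0],"twist": 0},{"fingers": 0.2,"linear": [0,0.025,0],"twist": 0},{"fingers": 0.2,"linear": [0,0.025,0],"twist": 0},{"fingers": 0.2,"linear": [0,0.01,0],"twist": 0},{"fingers": 0.2,"linear": [0,0,0],"twist": 0}]}}

```text
clock: 7.62
eef_pos: [575.7, -153.8, 223.9]
tool_rot: [-3.141, -0.001, 1.671]
force: [0.5, -0.1, -0.4]
width: 55.7
gripper_force: 63.7
```

```bash
python3 -c "
from h import *
delta([580,-159.5,88.7],1.571+.094)"
```

```text
pos [ 575.7 -153.8  223.9] rot [-3.141e+00 -1.000e-03  1.671e+00] tool mm [ -6.1   3.7 135.2] twist 0.006 t 7.6167 w 55.7 F [ 0.5 -0.1 -0.4]
```

{"fn": "drive_tool", "kwargs": {"motion": [{"fingers": 0.2,"linear": [-0.003,0.003,0.015],"twist": 0},{"fingers": 0.2,"linear": [0,0,0.02],"twist": 0},{"fingers": 0.2,"linear": [0,0,0.015],"twist": 0},{"fingers": 0.2,"linear": [0,0,0],"twist": 0},{"fingers": 0.2,"linear": [0,0,0],"twist": 0}]}}

```text
clock: 8.03
eef_pos: [575.3, -158.2, 174.5]
tool_rot: [-3.138, -0.001, 1.666]
force: [1.0, -0.3, -0.0]
width: 55.9
gripper_force: 63.8
```

```bash
python3 -c "
from h import *
delta([580,-159.5,88.7],1.571+.094)
a=snap('top','t3.png');u,v=285,198
cv2.imwrite('pics/c5.png',cv2.resize(a['color'][v-45:v+45,u-50:u+50],None,fx=6,fy=6,interpolation=cv2.INTER_CUBIC))"
```

```text
pos [ 575.3 -158.2  174.5] rot [-3.138e+00 -1.000e-03  1.666e+00] tool mm [-1.7  4.6 85.8] twist 0.001 t 8.0333 w 55.9 F [ 1.  -0.3 -0. ]
```

View pics/c5.png

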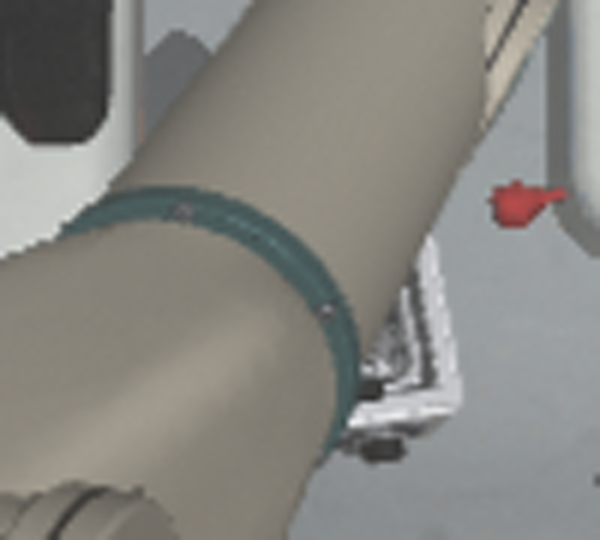

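The arm hides the basket in the top view, so I'm going by the measured pose and watching the contact force.

{"fn": "drive_tool", "kwargs": {"motion": [{"fingers": 0.2,"linear": [-0.001,0.004,0.015],"twist": 0},{"fingers": 0.2,"linear": [0,0,0.015],"twist": 0},{"fingers": 0.2,"linear": [0,0,0.01],"twist": 0},{"fingers": 0.2,"linear": [0,0,0],"twist": 0},{"fingers": 0.2,"linear": [0,0,0],"twist": 0}]}}

```text
clock: 8.5
eef_pos: [580.8, -159.6, 134.9]
tool_rot: [-3.141, -0.0, 1.665]
force: [-0.5, -0.6, -0.2]
width: 56.0
gripper_force: 63.8
```

{"fn": "drive_tool", "kwargs": {"motion": [{"fingers": 0.2,"linear": [0,0,0.008],"twist": 0},{"fingers": 0.2,"linear": [0,0,0.008],"twist": 0},{"fingers": 0.2,"linear": [0,0,0.008],"twist": 0},{"fingers": 0.2,"linear": [0,0,0.006],"twist": 0},{"fingers": 0.2,"linear": [0,0,0],"twist": 0}]}}

```text
clock: 8.92
eef_pos: [580.1, -159.1, 103.7]
tool_rot: [-3.139, -0.001, 1.665]
force: [0.4, 0.5, -0.9]
width: 56.0
gripper_force: 63.8
```

```bash
python3 -c "
from h import *
delta([580,-159.5,88.7],1.571+.094)
a=snap('side','s3.png');u,v=270,180
cv2.imwrite('pics/c6.png',cv2.resize(a['color'][v-45:v+45,u-50:u+50],None,fx=6,fy=6,interpolation=cv2.INTER_CUBIC))"
```

```text
pos [ 580.1 -159.1  103.7] rot [-3.139e+00 -1.000e-03  1.665e+00] tool mm [-0.4 -0.1 15. ] twist -0.0 t 8.9167 w 56.0 F [ 0.4  0.5 -0.9]
```

{"fn": "drive_tool", "kwargs": {"motion": [{"fingers": 0.2,"linear": [0,0,0.004],"twist": 0},{"fingers": 0.2,"linear": [0,0,0.004],"twist": 0},{"fingers": 0.2,"linear": [0,0,0.004],"twist": 0},{"fingers": 0.2,"linear": [0,0,0],"twist": 0},{"fingers": 0.2,"linear": [0,0,0],"twist": 0}]}}

```text
clock: 9.38
eef_pos: [580.9, -159.5, 93.0]
tool_rot: [-3.141, -0.0, 1.665]
force: [0.5, -0.1, -0.0]
width: 56.1
gripper_force: 63.8
```

{"fn": "drive_tool", "kwargs": {"motion": [{"fingers": 0.2,"linear": [0,0,0.003],"twist": 0},{"fingers": 0.2,"linear": [0,0,0],"twist": 0},{"fingers": 0.2,"linear": [0,0,0],"twist": 0}]}}

```text
clock: 9.63
eef_pos: [581.0, -159.5, 90.2]
tool_rot: [-3.141, -0.0, 1.665]
force: [0.5, -0.5, -0.5]
width: 55.8
gripper_force: 63.8
```

{"fn": "drive_tool", "kwargs": {"motion": [{"fingers": 0.2,"linear": [0,0,0.003],"twist": 0},{"fingers": 0.2,"linear": [0,0,0],"twist": 0},{"fingers": 0.2,"linear": [0,0,0],"twist": 0}]}}

```text
clock: 9.88
eef_pos: [581.0, -159.5, 87.1]
tool_rot: [-3.141, -0.0, 1.665]
force: [-0.3, -0.0, 0.2]
width: 56.2
gripper_force: 63.8
```

{"fn": "drive_tool", "kwargs": {"motion": [{"fingers": 0.2,"linear": [0,0,0.002],"twist": 0},{"fingers": 0.2,"linear": [0,0,0],"twist": 0},{"fingers": 0.2,"linear": [0,0,0.001],"twist": 0},{"fingers": 0.2,"linear": [0,0,0],"twist": 0},{"fingers": 0.2,"linear": [0,0,0],"twist": 0}]}}

```text
clock: 10.3
eef_pos: [581.1, -159.6, 84.3]
tool_rot: [-3.142, 0.0, 1.665]
force: [0.8, 0.2, -1.1]
width: 55.9
gripper_force: 63.8
```

{"fn": "drive_tool", "kwargs": {"motion": [{"fingers": 0.75,"linear": [0,0,0],"twist": 0},{"fingers": 0.85,"linear": [0,0,0],"twist": 0},{"fingers": 0.95,"linear": [0,0,0],"twist": 0},{"fingers": 1,"linear": [0,0,0],"twist": 0},{"fingers": 1,"linear": [0,0,0],"twist": 0}]}}

```text
clock: 10.72
eef_pos: [581.1, -159.5, 84.3]
tool_rot: [3.142, -0.0, 1.665]
force: [-0.1, 0.3, -0.2]
width: 85.3
gripper_force: 0.0
```

{"fn": "drive_tool", "kwargs": {"motion": [{"fingers": 1,"linear": [0,0,-0.01],"twist": 0},{"fingers": 1,"linear": [0,0,-0.025],"twist": 0},{"fingers": 1,"linear": [0,0,-0.035],"twist": 0},{"fingers": 1,"linear": [0,0,-0.035],"twist": 0},{"fingers": 1,"linear": [0,0,-0.035],"twist": 0}]}}

```text
clock: 11.13
eef_pos: [580.7, -159.7, 226.5]
tool_rot: [-3.141, 0.0, 1.664]
force: [0.6, 0.6, -0.1]
width: 85.3
gripper_force: 0.0
```

{"fn": "drive_tool", "kwargs": {"motion": [{"fingers": 1,"linear": [0,-0.03,0],"twist": 0},{"fingers": 1,"linear": [0,-0.04,0],"twist": 0},{"fingers": 1,"linear": [0,-0.03,0],"twist": 0},{"fingers": 1,"linear": [0,0,0],"twist": 0}]}}

```text
clock: 11.47
eef_pos: [474.3, -169.8, 225.1]
tool_rot: [-3.137, -0.003, 1.659]
force: [-0.4, -0.3, 0.8]
width: 85.5
gripper_force: 0.0
```

```bash
python3 -c "
from h import *
delta([470,10.5,220],2.751)"
```

```text
pos [ 474.3 -169.8  225.1] rot [-3.137e+00 -3.000e-03  1.659e+00] tool mm [179.9  11.7   5.1] twist -1.092 t 11.4667 w 85.5 F [-0.4 -0.3  0.8]
```

{"fn": "drive_tool", "kwargs": {"motion": [{"fingers": 1,"linear": [0.03,0.002,0],"twist": 0},{"fingers": 1,"linear": [0.04,0.002,0],"twist": 0},{"fingers": 1,"linear": [0.04,0.002,0],"twist": 0},{"fingers": 1,"linear": [0.04,0.002,0],"twist": 0},{"fingers": 1,"linear": [0.027,0.002,0],"twist": 0}]}}

```text
clock: 11.88
eef_pos: [474.4, 12.3, 224.8]
tool_rot: [3.141, -0.002, 1.668]
force: [0.3, 0.0, 0.3]
width: 85.6
gripper_force: 0.0
```

{"fn": "drive_tool", "kwargs": {"motion": [{"fingers": 1,"linear": [0,0,0],"twist": -0.11},{"fingers": 1,"linear": [0,0,0],"twist": -0.11},{"fingers": 1,"linear": [0,0,0],"twist": -0.11},{"fingers": 1,"linear": [0,0,0],"twist": -0.11},{"fingers": 1,"linear": [0,0,0],"twist": -0.11}]}}

```text
clock: 12.3
eef_pos: [475.2, 8.3, 225.0]
tool_rot: [3.141, 0.0, 2.22]
force: [0.4, -2.0, 0.5]
width: 85.6
gripper_force: 0.0
```

{"fn": "drive_tool", "kwargs": {"motion": [{"fingers": 1,"linear": [0,0,0],"twist": -0.11},{"fingers": 1,"linear": [0,0,0],"twist": -0.11},{"fingers": 1,"linear": [0,0,0],"twist": -0.11},{"fingers": 1,"linear": [0,0,0],"twist": -0.11},{"fingers": 1,"linear": [0,0,0],"twist": -0.1}]}}

```text
clock: 12.72
eef_pos: [475.2, 8.1, 225.0]
tool_rot: [3.141, 0.001, 2.76]
force: [-0.5, -0.1, -0.0]
width: 85.2
gripper_force: 0.0
```

```bash
python3 -c "
from h import *
delta([509.5,10.5,27],2.751)"
```

```text
pos [475.2   8.1 225. ] rot [3.141e+00 1.000e-03 2.760e+00] tool mm [-31.  15. 198.] twist 0.009 t 12.7167 w 85.2 F [-0.5 -0.1 -0. ]
```

{"fn": "drive_tool", "kwargs": {"motion": [{"fingers": 1,"linear": [-0.016,0.0075,0.02],"twist": 0},{"fingers": 1,"linear": [-0.015,0.0075,0.03],"twist": 0},{"fingers": 1,"linear": [0,0,0.03],"twist": 0},{"fingers": 1,"linear": [0,0,0.03],"twist": 0},{"fingers": 1,"linear": [0,0,0],"twist": 0}]}}

```text
clock: 13.13
eef_pos: [506.1, 10.3, 110.3]
tool_rot: [-3.138, -0.008, 2.755]
force: [-1.0, -0.1, 0.3]
width: 85.2
gripper_force: 0.0
```

{"fn": "drive_tool", "kwargs": {"motion": [{"fingers": 1,"linear": [0,0,0.02],"twist": 0},{"fingers": 1,"linear": [0,0,0.02],"twist": 0},{"fingers": 1,"linear": [0,0,0],"twist": 0},{"fingers": 1,"linear": [0,0,0],"twist": 0}]}}

```text
clock: 13.47
eef_pos: [509.4, 10.3, 75.3]
tool_rot: [-3.141, -0.0, 2.755]
force: [-0.0, 0.6, 0.1]
width: 85.2
gripper_force: 0.0
```

```bash
python3 -c "
from h import *
delta([509.5,10.5,27],2.751)"
```

```text
pos [509.4  10.3  75.3] rot [-3.141 -0.     2.755] tool mm [-0.   0.2 48.3] twist 0.004 t 13.4667 w 85.2 F [-0.   0.6  0.1]
```

{"fn": "drive_tool", "kwargs": {"motion": [{"fingers": 1,"linear": [0,0,0.02],"twist": 0},{"fingers": 1,"linear": [0,0,0.018],"twist": 0},{"fingers": 1,"linear": [0,0,0.01],"twist": 0},{"fingers": 1,"linear": [0,0,0],"twist": 0},{"fingers": 1,"linear": [0,0,0],"twist": 0}]}}

```text
clock: 13.88
eef_pos: [509.8, 10.4, 27.3]
tool_rot: [3.141, 0.001, 2.755]
force: [0.6, -0.8, 0.2]
width: 85.8
gripper_force: 0.0
```

{"fn": "drive_tool", "kwargs": {"motion": [{"fingers": 0.6,"linear": [0,0,0],"twist": 0},{"fingers": 0.5,"linear": [0,0,0],"twist": 0},{"fingers": 0.4,"linear": [0,0,0],"twist": 0},{"fingers": 0.2,"linear": [0,0,0],"twist": 0},{"fingers": 0.2,"linear": [0,0,0],"twist": 0}]}}

```text
clock: 14.3
eef_pos: [510.1, 10.4, 28.1]
tool_rot: [3.14, 0.002, 2.754]
force: [-1.4, 0.1, 11.4]
width: 55.3
gripper_force: 61.2
```

{"fn": "drive_tool", "kwargs": {"motion": [{"fingers": 0.2,"linear": [0,0,0],"twist": 0},{"fingers": 0.2,"linear": [0,0,0],"twist": 0}]}}

```text
clock: 14.47
eef_pos: [510.1, 10.4, 28.1]
tool_rot: [3.14, 0.002, 2.754]
force: [-1.5, 0.9, 12.3]
width: 55.5
gripper_force: 61.2
```

{"fn": "drive_tool", "kwargs": {"motion": [{"fingers": 0.2,"linear": [0,0,-0.01],"twist": 0},{"fingers": 0.2,"linear": [0,0,-0.02],"twist": 0},{"fingers": 0.2,"linear": [0,0,-0.03],"twist": 0},{"fingers": 0.2,"linear": [0,0,-0.03],"twist": 0},{"fingers": 0.2,"linear": [0,0,-0.03],"twist": 0}]}}

```text
clock: 14.88
eef_pos: [508.9, 10.4, 148.2]
tool_rot: [-3.142, -0.0, 2.755]
force: [1.3, -0.0, -0.6]
width: 55.1
gripper_force: 63.7
```

{"fn": "drive_tool", "kwargs": {"motion": [{"fingers": 0.2,"linear": [0,0,-0.03],"twist": 0},{"fingers": 0.2,"linear": [0,0,-0.03],"twist": 0},{"fingers": 0.2,"linear": [0,0,-0.025],"twist": 0},{"fingers": 0.2,"linear": [0,0,0],"twist": 0},{"fingers": 0.2,"linear": [0,0,0],"twist": 0}]}}

```text
clock: 15.3
eef_pos: [510.0, 10.5, 233.3]
tool_rot: [3.14, 0.003, 2.755]
force: [-0.1, 0.5, -0.4]
width: 55.3
gripper_force: 63.8
```

```bash
python3 -c "
from h import *
delta([470,10.5,230],1.665)
a=snap('side','s4.png');u,v=proj(a,monitor.read_state()['eef_pos']).astype(int);print(u,v)
cv2.imwrite('pics/c7.png',cv2.resize(a['color'][v-40:v+50,u-50:u+50],None,fx=6,fy=6,interpolation=cv2.INTER_CUBIC))"
```

```text
pos [510.   10.5 233.3] rot [3.140e+00 3.000e-03 2.755e+00] tool mm [ 37.  -15.1   3.3] twist 1.09 t 15.3 w 55.3 F [-0.1  0.5 -0.4]
287 157
```

View pics/c7.png

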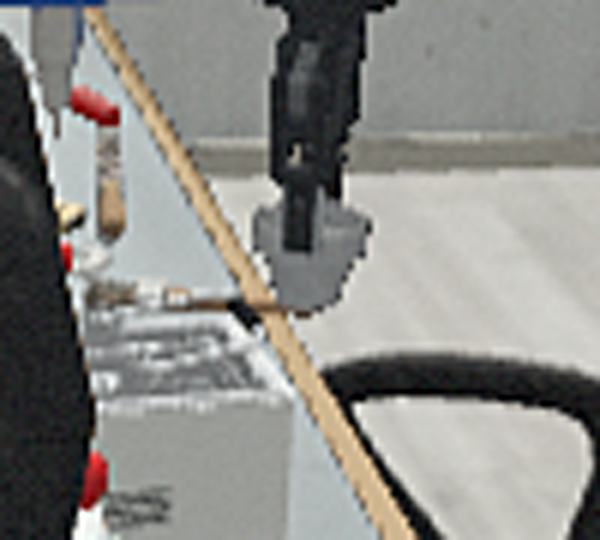

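The second cup is held upright at crop (312,255). I'll back off and turn, and check the basket from the top on the way.

{"fn": "drive_tool", "kwargs": {"motion": [{"fingers": 0.2,"linear": [0.018,-0.0075,0],"twist": 0},{"fingers": 0.2,"linear": [0.018,-0.0075,0],"twist": 0},{"fingers": 0.2,"linear": [0,0,0],"twist": 0.1},{"fingers": 0.2,"linear": [0,0,0],"twist": 0.11},{"fingers": 0.2,"linear": [0,0,0],"twist": 0.11}]}}

```text
clock: 15.77
eef_pos: [468.8, 10.0, 230.2]
tool_rot: [-3.139, -0.002, 2.429]
force: [-0.1, 0.2, -0.2]
width: 55.3
gripper_force: 63.8
```

{"fn": "drive_tool", "kwargs": {"motion": [{"fingers": 0.2,"linear": [0,0,0],"twist": 0.11},{"fingers": 0.2,"linear": [0,0,0],"twist": 0.11},{"fingers": 0.2,"linear": [0,0,0],"twist": 0.11},{"fingers": 0.2,"linear": [0,0,0],"twist": 0.11},{"fingers": 0.2,"linear": [0,0,0],"twist": 0.11}]}}

```text
clock: 16.18
eef_pos: [469.0, 10.1, 230.0]
tool_rot: [-3.138, -0.001, 1.879]
force: [0.2, -0.2, -0.9]
width: 55.6
gripper_force: 63.8
```

{"fn": "drive_tool", "kwargs": {"motion": [{"fingers": 0.2,"linear": [0,0,0],"twist": 0.11},{"fingers": 0.2,"linear": [0,0,0],"twist": 0.11},{"fingers": 0.2,"linear": [0,0,0],"twist": 0}]}}

```text
clock: 16.43
eef_pos: [469.0, 10.1, 230.0]
tool_rot: [-3.138, 0.001, 1.662]
force: [0.5, 0.2, -0.8]
width: 55.6
gripper_force: 63.8
```

```bash
python3 -c "
from h import *
delta([490,-159.5,225],1.665)
a=snap('top','t5.png');c=a['color'];u,v=286,198;s=40
c=cv2.resize(c[v-s:v+s,u-s:u+s],None,fx=7,fy=7,interpolation=cv2.INTER_CUBIC)
for z in (100,):
  for r,col in ((29,(0,0,255)),):
    for q in circ(580.5,-159.5,z,r):
      w=(proj(a,q)-[u-s,v-s]+.5)*7-.5; cv2.circle(c,tuple(w.round().astype(int).tolist()),1,col,-1)
cv2.imwrite('pics/c8.png',c)"
```

```text
pos [469.   10.1 230. ] rot [-3.138e+00  1.000e-03  1.662e+00] tool mm [-170.8    5.4    5. ] twist -0.003 t 16.4333 w 55.6 F [ 0.5  0.2 -0.8]
```

View pics/c8.png

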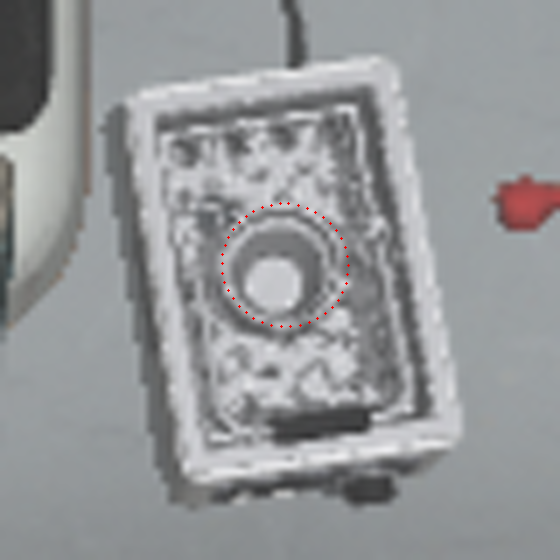

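```bash
python3 -c "
from h import *
a=cams.get_image('top')
f=lambda x,y,z: ray(a,245.5+(x+.5)/7,157.5+(y+.5)/7,z).round(1)
print('floor',f(273,285,59),'rim',f(278,268,100),'grip',f(322,422,132),'ear-ish',f(375,232,121),'cleaner c',(f(127,102,102)+f(398,65,102)+f(462,435,102)+f(188,480,102))/4, f(322-46,427,128),f(322+46,415,128))
delta([490,-159.5,225],1.665)"
```

```text
floor [ 580.  -157.5   59. ] rim [ 579.  -156.2  100. ] grip [ 501.5 -167.1  132. ] ear-ish [ 588.6 -199.1  121. ] cleaner c [ 578.525 -163.125  102.   ] [ 501.  -147.1  128. ] [ 504.2 -188.1  128. ]
pos [469.4  10.2 230.4] rot [-3.139  0.     1.668] tool mm [-170.9    4.1    5.4] twist 0.003 t 16.5333 w 55.4 F [-0.2 -0.3 -0.5]
```

The first cup is nested and level: its floor and rim both give about (580,-157). Now for the second cup.

{"fn": "drive_tool", "kwargs": {"motion": [{"fingers": 0.2,"linear": [-0.022,0.001,0],"twist": 0},{"fingers": 0.2,"linear": [-0.032,0.001,0],"twist": 0},{"fingers": 0.2,"linear": [-0.032,0.001,0],"twist": 0},{"fingers": 0.2,"linear": [-0.032,0.001,0],"twist": 0},{"fingers": 0.2,"linear": [-0.032,0,0],"twist": 0}]}}

```text
clock: 16.95
eef_pos: [488.1, -140.1, 230.9]
tool_rot: [-3.141, -0.0, 1.668]
force: [0.2, 0.3, 0.4]
width: 55.4
gripper_force: 63.8
```

{"fn": "drive_tool", "kwargs": {"motion": [{"fingers": 0.2,"linear": [-0.022,0,0],"twist": 0},{"fingers": 0.2,"linear": [-0.005,0.02,0],"twist": 0},{"fingers": 0.2,"linear": [0,0.03,0],"twist": 0},{"fingers": 0.2,"linear": [0,0.03,0],"twist": 0},{"fingers": 0.2,"linear": [0,0.01,0],"twist": 0}]}}

```text
clock: 17.37
eef_pos: [584.3, -156.3, 230.5]
tool_rot: [3.139, -0.0, 1.67]
force: [0.4, 0.6, -1.1]
width: 55.3
gripper_force: 63.8
```

{"fn": "drive_tool", "kwargs": {"motion": [{"fingers": 0.2,"linear": [0,0,0.015],"twist": 0},{"fingers": 0.2,"linear": [0,0,0.02],"twist": 0},{"fingers": 0.2,"linear": [0,0,0.015],"twist": 0},{"fingers": 0.2,"linear": [0,0,0],"twist": 0},{"fingers": 0.2,"linear": [0,0,0],"twist": 0}]}}

```text
clock: 17.78
eef_pos: [579.6, -157.2, 180.4]
tool_rot: [-3.139, -0.001, 1.666]
force: [-0.6, -0.2, -0.4]
width: 55.6
gripper_force: 63.8
```

```bash
python3 -c "
from h import *
delta([580,-157.5,105],1.665)"
```

```text
pos [ 579.6 -157.2  180.4] rot [-3.139e+00 -1.000e-03  1.666e+00] tool mm [-0.4  0.4 75.4] twist 0.001 t 17.7833 w 55.6 F [-0.6 -0.2 -0.4]
```

{"fn": "drive_tool", "kwargs": {"motion": [{"fingers": 0.2,"linear": [0,0,0.015],"twist": 0},{"fingers": 0.2,"linear": [0,0,0.015],"twist": 0},{"fingers": 0.2,"linear": [0,0,0.015],"twist": 0},{"fingers": 0.2,"linear": [0,0,0.01],"twist": 0},{"fingers": 0.2,"linear": [0,0,0],"twist": 0}]}}

```text
clock: 18.2
eef_pos: [579.7, -156.9, 125.2]
tool_rot: [-3.139, -0.001, 1.665]
force: [-1.1, -0.5, -0.3]
width: 55.1
gripper_force: 63.8
```

{"fn": "drive_tool", "kwargs": {"motion": [{"fingers": 0.2,"linear": [0,0,0.004],"twist": 0},{"fingers": 0.2,"linear": [0,0,0.004],"twist": 0},{"fingers": 0.2,"linear": [0,0,0.004],"twist": 0},{"fingers": 0.2,"linear": [0,0,0.004],"twist": 0},{"fingers": 0.2,"linear": [0,0,0],"twist": 0}]}}

```text
clock: 18.62
eef_pos: [580.1, -157.1, 109.8]
tool_rot: [-3.141, -0.0, 1.665]
force: [-0.3, 0.5, 0.2]
width: 55.1
gripper_force: 63.8
```

{"fn": "drive_tool", "kwargs": {"motion": [{"fingers": 0.2,"linear": [0,0,0.003],"twist": 0},{"fingers": 0.2,"linear": [0,0,0],"twist": 0},{"fingers": 0.2,"linear": [0,0,0],"twist": 0}]}}

```text
clock: 18.87
eef_pos: [580.4, -157.3, 107.3]
tool_rot: [-3.141, -0.0, 1.665]
force: [-1.0, 0.9, 0.2]
width: 55.3
gripper_force: 63.8
```

{"fn": "drive_tool", "kwargs": {"motion": [{"fingers": 0.2,"linear": [0,0,0.003],"twist": 0},{"fingers": 0.2,"linear": [0,0,0],"twist": 0},{"fingers": 0.2,"linear": [0,0,0.003],"twist": 0},{"fingers": 0.2,"linear": [0,0,0],"twist": 0},{"fingers": 0.2,"linear": [0,0,0],"twist": 0}]}}

```text
clock: 19.28
eef_pos: [580.3, -157.3, 101.1]
tool_rot: [-3.141, -0.0, 1.665]
force: [-1.2, -0.1, -0.6]
width: 55.4
gripper_force: 63.8
```

{"fn": "drive_tool", "kwargs": {"motion": [{"fingers": 0.75,"linear": [0,0,0],"twist": 0},{"fingers": 0.85,"linear": [0,0,0],"twist": 0},{"fingers": 0.95,"linear": [0,0,0],"twist": 0},{"fingers": 1,"linear": [0,0,0],"twist": 0},{"fingers": 1,"linear": [0,0,0],"twist": 0}]}}

```text
clock: 19.7
eef_pos: [580.5, -157.3, 101.4]
tool_rot: [3.141, 0.0, 1.665]
force: [0.2, 0.2, 0.2]
width: 85.6
gripper_force: 0.0
```

{"fn": "drive_tool", "kwargs": {"motion": [{"fingers": 1,"linear": [0,0,-0.01],"twist": 0},{"fingers": 1,"linear": [0,0,-0.025],"twist": 0},{"fingers": 1,"linear": [0,0,-0.035],"twist": 0},{"fingers": 1,"linear": [0,0,-0.035],"twist": 0},{"fingers": 1,"linear": [0,0,-0.03],"twist": 0}]}}

```text
clock: 20.12
eef_pos: [580.6, -157.7, 239.3]
tool_rot: [3.14, 0.001, 1.664]
force: [0.8, 0.7, -0.3]
width: 85.2
gripper_force: 0.0
```

{"fn": "drive_tool", "kwargs": {"motion": [{"fingers": 1,"linear": [0.03,-0.03,0],"twist": 0},{"fingers": 1,"linear": [0.04,-0.04,0],"twist": 0},{"fingers": 1,"linear": [0.04,-0.03,0],"twist": 0},{"fingers": 1,"linear": [0.04,0,0],"twist": 0},{"fingers": 1,"linear": [0.02,0,0],"twist": 0}]}}

```text
clock: 20.53
eef_pos: [480.4, -9.4, 237.1]
tool_rot: [-3.141, -0.004, 1.667]
force: [1.0, 0.4, 0.4]
width: 85.7
gripper_force: 0.0
```

```bash
python3 -c "
from h import *
delta([502,-167.5,220],1.665)
a=snap('top','t6.png');c=a['color'];u,v=286,198;s=40
b=snap('side','s6.png')['color'];U,V=267,188;print(proj(cams.get_image('side'),[580,-158,100]))
r=lambda c,u,v,s:cv2.resize(c[v-s:v+s,u-s:u+s],(400,400),interpolation=cv2.INTER_CUBIC)
cv2.imwrite('pics/c9.png',np.hstack([r(c,u,v,40),r(b,U,V,40)]))"
```

```text
pos [480.4  -9.4 237.1] rot [-3.141 -0.004  1.667] tool mm [-159.5    6.3   17.1] twist 0.002 t 20.5333 w 85.7 F [1.  0.4 0.4]
[255.12882237 177.90242102]
```

View pics/c9.png

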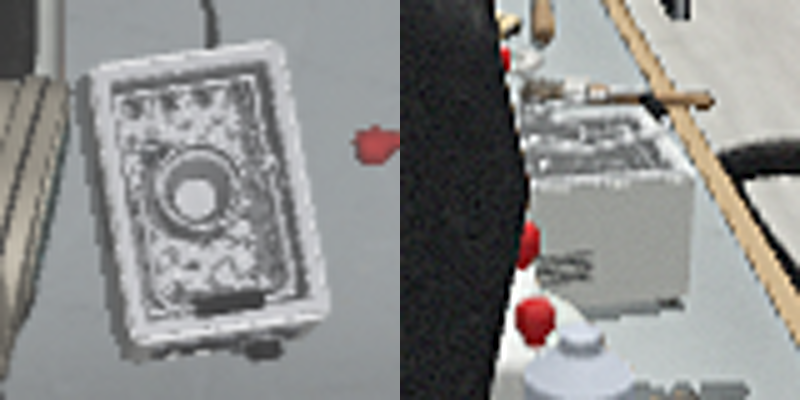

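The second cup is also seated. The rim and floor are concentric in the basket at (195,195) in the left crop, and the bail grip is at (228,302). I'm moving above the grip with narrowed fingers.

{"fn": "drive_tool", "kwargs": {"motion": [{"fingers": 0.45,"linear": [-0.03,0.001,0.003],"twist": 0},{"fingers": 0.45,"linear": [-0.04,0.001,0.003],"twist": 0},{"fingers": 0.45,"linear": [-0.04,0.001,0.003],"twist": 0},{"fingers": 0.45,"linear": [-0.035,0.001,0.003],"twist": 0},{"fingers": 0.45,"linear": [-0.014,0.001,0.003],"twist": 0}]}}

```text
clock: 21.1
eef_pos: [502.0, -179.8, 222.3]
tool_rot: [3.14, 0.006, 1.656]
force: [-0.6, 0.4, 0.0]
width: 38.5
gripper_force: 0.0
```

{"fn": "drive_tool", "kwargs": {"motion": [{"fingers": 0.45,"linear": [0,0,0.015],"twist": 0},{"fingers": 0.45,"linear": [0,0,0.015],"twist": 0},{"fingers": 0.45,"linear": [0,0,0],"twist": 0},{"fingers": 0.45,"linear": [0,0,0],"twist": 0}]}}

```text
clock: 21.43
eef_pos: [501.8, -172.7, 191.2]
tool_rot: [-3.14, 0.0, 1.663]
force: [0.1, -0.2, 0.8]
width: 38.6
gripper_force: 0.0
```

```bash
python3 -c "
from h import *
a=cams.get_image('top')
f=lambda x,y,z: ray(a,245.5+(x+.5)/5,157.5+(y+.5)/5,z).round(1)
print('floor',f(195,198,75),'rim',f(195,192,116),'grip',f(228,302,132))
delta([502,-167,112],1.665)"
```

```text
floor [ 580.2 -156.2   75. ] rim [ 575.1 -152.4  116. ] grip [ 501.1 -165.9  132. ]
pos [ 502.5 -172.5  191.8] rot [3.141e+00 1.000e-03 1.663e+00] tool mm [ 5.6  0.  79.8] twist -0.002 t 21.4833 w 38.4 F [-0.3 -0.5 -0.2]
```

{"fn": "drive_tool", "kwargs": {"motion": [{"fingers": 0.45,"linear": [0.0055,0,0.02],"twist": 0},{"fingers": 0.45,"linear": [0,0,0.02],"twist": 0},{"fingers": 0.45,"linear": [0,0,0.015],"twist": 0},{"fingers": 0.45,"linear": [0,0,0],"twist": 0},{"fingers": 0.45,"linear": [0,0,0],"twist": 0}]}}

```text
clock: 21.9
eef_pos: [502.2, -166.2, 136.9]
tool_rot: [3.141, 0.0, 1.665]
force: [0.0, 0.2, 0.4]
width: 38.8
gripper_force: 0.0
```

{"fn": "drive_tool", "kwargs": {"motion": [{"fingers": 0.45,"linear": [0,0,0.01],"twist": 0},{"fingers": 0.45,"linear": [0,0,0.01],"twist": 0},{"fingers": 0.45,"linear": [0,0,0.004],"twist": 0},{"fingers": 0.45,"linear": [0,0,0],"twist": 0},{"fingers": 0.45,"linear": [0,0,0],"twist": 0}]}}

```text
clock: 22.32
eef_pos: [501.8, -166.0, 112.1]
tool_rot: [-3.141, -0.0, 1.665]
force: [0.7, 0.9, 0.1]
width: 38.6
gripper_force: 0.0
```

```bash
python3 -c "
from h import *
delta([502,-167,112],1.665)
d=dict(cams.get_image('top'))
for f,zr in (('t0.png',84),('t5.png',100),('t6.png',116)):
  im=cv2.imread('pics/'+f); g=cv2.cvtColor(im,cv2.COLOR_BGR2GRAY)
  u,v=proj(d,[580,-158,zr-42]); G=grad(im)
  p,s=fit(lambda p:score(d,G,circ(*p,zr-41.5,13.5)),np.array([580,-158]),6); q,s2=fit(lambda p:score(d,G,circ(*p,zr,26.5)),np.array([580,-158]),7)
  print(f,p.round(1),round(s),q.round(1),round(s2))"
```

```text
pos [ 501.8 -166.   112.1] rot [-3.141 -0.     1.665] tool mm [-1.1  0.1  0.1] twist -0.0 t 22.3167 w 38.6 F [0.7 0.9 0.1]
t0.png [ 580.8 -160.2] 195 [ 619.5 -144.9] 107
t5.png [ 580.9 -158.8] 204 [ 570.2 -151.5] 123
t6.png [ 580.9 -157.3] 205 [ 519.9 -168.2] 178
```

{"fn": "drive_tool", "kwargs": {"motion": [{"fingers": 0.3,"linear": [0,0,0],"twist": 0},{"fingers": 0.2,"linear": [0,0,0],"twist": 0},{"fingers": 0.1,"linear": [0,0,0],"twist": 0},{"fingers": 0,"linear": [0,0,0],"twist": 0},{"fingers": 0,"linear": [0,0,0],"twist": 0}]}}

```text
clock: 22.78
eef_pos: [502.0, -166.0, 112.6]
tool_rot: [3.141, -0.0, 1.665]
force: [-0.5, -1.0, 4.0]
width: 10.0
gripper_force: 58.5
```

{"fn": "drive_tool", "kwargs": {"motion": [{"fingers": 0,"linear": [0,0,0],"twist": 0},{"fingers": 0,"linear": [0,0,0],"twist": 0}]}}

```text
clock: 22.95
eef_pos: [502.0, -166.0, 112.5]
tool_rot: [3.141, 0.0, 1.665]
force: [-2.0, 1.1, 4.5]
width: 9.9
gripper_force: 58.7
```

{"fn": "drive_tool", "kwargs": {"motion": [{"fingers": 0,"linear": [0,0.0027,-0.0108],"twist": 0},{"fingers": 0,"linear": [0,0.0042,-0.0104],"twist": 0},{"fingers": 0,"linear": [0,0,0],"twist": 0},{"fingers": 0,"linear": [0,0,0],"twist": 0}]}}

```text
clock: 23.28
eef_pos: [509.2, -165.5, 133.5]
tool_rot: [3.141, 0.001, 1.665]
force: [-0.3, -1.0, -0.4]
width: 10.0
gripper_force: 58.7
```

{"fn": "drive_tool", "kwargs": {"motion": [{"fingers": 0,"linear": [0,0.0056,-0.0096],"twist": 0},{"fingers": 0,"linear": [0,0.0068,-0.0088],"twist": 0},{"fingers": 0,"linear": [0,0,0],"twist": 0},{"fingers": 0,"linear": [0,0,0],"twist": 0}]}}

```text
clock: 23.62
eef_pos: [521.0, -164.2, 151.5]
tool_rot: [-3.142, 0.0, 1.665]
force: [-1.0, -0.5, -0.3]
width: 9.7
gripper_force: 58.9
```

Forces are low, so I'll continue the arc.

{"fn": "drive_tool", "kwargs": {"motion": [{"fingers": 0,"linear": [0,0.0081,-0.0078],"twist": 0},{"fingers": 0,"linear": [0,0.009,-0.0065],"twist": 0},{"fingers": 0,"linear": [0,0,0],"twist": 0},{"fingers": 0,"linear": [0,0,0],"twist": 0}]}}

```text
clock: 23.95
eef_pos: [537.3, -162.6, 166.0]
tool_rot: [-3.14, -0.001, 1.664]
force: [-3.4, -0.5, 4.9]
width: 9.4
gripper_force: 59.6
```

{"fn": "drive_tool", "kwargs": {"motion": [{"fingers": 0,"linear": [0,0.0099,-0.0053],"twist": 0},{"fingers": 0,"linear": [0,0.0104,-0.0038],"twist": 0},{"fingers": 0,"linear": [0,0,0],"twist": 0},{"fingers": 0,"linear": [0,0,0],"twist": 0}]}}

```text
clock: 24.28
eef_pos: [558.9, -160.6, 175.7]
tool_rot: [3.14, -0.0, 1.665]
force: [-2.7, 0.7, 8.9]
width: 10.2
gripper_force: 60.1
```

{"fn": "drive_tool", "kwargs": {"motion": [{"fingers": 0,"linear": [0,0.011,-0.0023],"twist": 0},{"fingers": 0,"linear": [0,0.0105,-0.0007],"twist": 0},{"fingers": 0,"linear": [0,0,0],"twist": 0},{"fingers": 0,"linear": [0,0,0],"twist": 0}]}}

```text
clock: 24.62
eef_pos: [581.1, -158.6, 178.6]
tool_rot: [3.139, 0.0, 1.665]
force: [-0.3, 0.9, 8.9]
width: 10.0
gripper_force: 60.0
```

```bash
python3 -c "
from h import *
delta([580.6,-158.5,179],1.665)"
```

```text
pos [ 581.1 -158.6  178.6] rot [3.139 0.    1.665] tool mm [ 0.2 -0.5 -0.4] twist 0.0 t 24.6167 w 10.0 F [-0.3  0.9  8.9]
```

{"fn": "drive_tool", "kwargs": {"motion": [{"fingers": 0,"linear": [0,0,0],"twist": 0},{"fingers": 0,"linear": [0,0,-0.003],"twist": 0},{"fingers": 0,"linear": [0,0,-0.004],"twist": 0},{"fingers": 0,"linear": [0,0,-0.005],"twist": 0},{"fingers": 0,"linear": [0,0,0],"twist": 0}]}}

```text
clock: 25.03
eef_pos: [579.4, -158.5, 190.2]
tool_rot: [-3.141, -0.0, 1.665]
force: [-0.1, -0.2, -5.8]
width: 10.0
gripper_force: 58.9
```

{"fn": "drive_tool", "kwargs": {"motion": [{"fingers": 0,"linear": [0,0,-0.006],"twist": 0},{"fingers": 0,"linear": [0,0,-0.008],"twist": 0},{"fingers": 0,"linear": [0,0,-0.008],"twist": 0},{"fingers": 0,"linear": [0,0,-0.008],"twist": 0},{"fingers": 0,"linear": [0,0,0],"twist": 0}]}}

```text
clock: 25.45
eef_pos: [581.1, -159.2, 222.6]
tool_rot: [3.138, 0.001, 1.665]
force: [-0.1, -0.5, -5.3]
width: 9.9
gripper_force: 58.8
```

```bash
python3 -c "
from h import *
delta([580.6,-158.5,287],1.665); print(monitor.read_state()['torque'])"
```

```text
pos [ 581.1 -159.2  222.6] rot [3.138e+00 1.000e-03 1.665e+00] tool mm [  0.7  -0.4 -64.4] twist -0.0 t 25.45 w 9.9 F [-0.1 -0.5 -5.3]
[-0.06346458 -0.03996117 -0.0466652 ]
```

It carries the full 5 N weight with no side force, so I'll go on lifting.

{"fn": "drive_tool", "kwargs": {"motion": [{"fingers": 0,"linear": [0,0,-0.008],"twist": 0},{"fingers": 0,"linear": [0,0,-0.01],"twist": 0},{"fingers": 0,"linear": [0,0,-0.01],"twist": 0},{"fingers": 0,"linear": [0,0,-0.01],"twist": 0},{"fingers": 0,"linear": [0,0,-0.008],"twist": 0}]}}

```text
clock: 25.87
eef_pos: [580.1, -158.8, 267.9]
tool_rot: [3.14, 0.0, 1.665]
force: [-0.2, 1.1, -5.7]
width: 10.0
gripper_force: 58.9
```

{"fn": "drive_tool", "kwargs": {"motion": [{"fingers": 0,"linear": [0,0,-0.008],"twist": 0},{"fingers": 0,"linear": [0,0,-0.006],"twist": 0},{"fingers": 0,"linear": [0,0,-0.003],"twist": 0},{"fingers": 0,"linear": [0,0,0],"twist": 0},{"fingers": 0,"linear": [0,0,0],"twist": 0}]}}

```text
clock: 26.28
eef_pos: [579.7, -158.5, 283.2]
tool_rot: [-3.141, -0.0, 1.665]
force: [-0.1, 0.7, -6.4]
width: 9.9
gripper_force: 58.8
```

{"fn": "drive_tool", "kwargs": {"motion": [{"fingers": 0,"linear": [0,0,0],"twist": 0},{"fingers": 0,"linear": [0,0,0],"twist": 0},{"fingers": 0,"linear": [0,0,0],"twist": 0},{"fingers": 0,"linear": [0,0,0],"twist": 0},{"fingers": 0,"linear": [0,0,0],"twist": 0}]}}

```text
clock: 26.7
eef_pos: [579.7, -158.6, 283.1]
tool_rot: [-3.141, -0.0, 1.665]
force: [-1.2, 0.4, -5.8]
width: 9.8
gripper_force: 58.8
```

{"fn": "drive_tool", "kwargs": {"motion": [{"fingers": 0,"linear": [0,0,0],"twist": 0},{"fingers": 0,"linear": [0,0,0],"twist": 0},{"fingers": 0,"linear": [0,0,0],"twist": 0},{"fingers": 0,"linear": [0,0,0],"twist": 0},{"fingers": 0,"linear": [0,0,0],"twist": 0}]}}

```text
clock: 27.12
eef_pos: [579.8, -158.6, 283.3]
tool_rot: [3.142, -0.0, 1.665]
force: [-0.2, 0.2, -5.3]
width: 9.9
gripper_force: 58.9
```

```bash
python3 -c "
from h import *
import time
a=cams.get_image('side')['color'].astype(int)
for i in range(6): b=cams.get_image('side')['color'].astype(int)
print('image change',np.abs(a-b)[120:230,200:330].mean())
delta([580.6,-158.5,287],1.665)"
```

```text
image change 4.818927738927739
pos [ 579.8 -158.5  283.3] rot [-3.141 -0.     1.665] tool mm [-0.   0.8 -3.7] twist -0.0 t 27.4667 w 9.9 F [-0.3  0.1 -5.5]
```

{"fn": "drive_tool", "kwargs": {"motion": [{"fingers": 0,"linear": [0,0,0],"twist": 0},{"fingers": 0,"linear": [0,0,0],"twist": 0},{"fingers": 0,"linear": [0,0,0],"twist": 0},{"fingers": 0,"linear": [0,0,0],"twist": 0},{"fingers": 0,"linear": [0,0,0],"twist": 0}]}}

```text
clock: 27.88
eef_pos: [579.8, -158.5, 283.3]
tool_rot: [-3.142, -0.0, 1.665]
force: [-0.1, 0.6, -6.6]
width: 9.9
gripper_force: 58.9
```

{"fn": "drive_tool", "kwargs": {"motion": [{"fingers": 0,"linear": [0,0,0],"twist": 0},{"fingers": 0,"linear": [0,0,0],"twist": 0},{"fingers": 0,"linear": [0,0,0],"twist": 0},{"fingers": 0,"linear": [0,0,0],"twist": 0},{"fingers": 0,"linear": [0,0,0],"twist": 0}]}}

```text
clock: 28.3
eef_pos: [579.8, -158.6, 283.3]
tool_rot: [-3.142, -0.0, 1.665]
force: [-1.2, 0.4, -6.1]
width: 9.5
gripper_force: 58.8
```

```bash
python3 -c "
from h import *
L=[cv2.GaussianBlur(cams.get_image('side')['color'],(0,0),2).astype(int) for i in range(10)]
for b in L[1:]: print(np.abs(L[0]-b)[110:230,225:330].mean().round(2),np.abs(L[0]-b)[250:370,50:150].mean().round(2),np.abs(L[0]-b)[110:230,225:330].max())
print(proj(cams.get_image('side'),[580,-158,150]),monitor.read_state()['torque'],monitor.read_state()['qd'].round(3))"
```

```text
0.39 0.15 7
0.42 0.16 8
0.43 0.16 10
0.42 0.16 9
0.48 0.16 14
0.52 0.16 14
0.49 0.16 14
0.45 0.16 12
0.43 0.16 9
[255.41038682 164.43111602] [-0.03403864 -0.05431576 -0.03082769] [ 0.003 -0.001  0.001 -0.001  0.001  0.001  0.   ]
```

{"fn": "drive_tool", "kwargs": {"motion": [{"fingers": 0,"linear": [0,0,0],"twist": 0},{"fingers": 0,"linear": [0,0,0],"twist": 0},{"fingers": 0,"linear": [0,0,0],"twist": 0},{"fingers": 0,"linear": [0,0,0],"twist": 0},{"fingers": 0,"linear": [0,0,0],"twist": 0}]}}

```text
clock: 29.27
eef_pos: [579.8, -158.6, 283.3]
tool_rot: [-3.142, -0.0, 1.665]
force: [-0.6, -0.3, -5.5]
width: 9.8
gripper_force: 58.8
```

{"fn": "drive_tool", "kwargs": {"motion": [{"fingers": 0,"linear": [0,0,0],"twist": 0},{"fingers": 0,"linear": [0,0,0],"twist": 0},{"fingers": 0,"linear": [0,0,0],"twist": 0},{"fingers": 0,"linear": [0,0,0],"twist": 0},{"fingers": 0,"linear": [0,0,0],"twist": 0}]}}

```text
clock: 29.68
eef_pos: [579.8, -158.6, 283.3]
tool_rot: [-3.142, -0.0, 1.665]
force: [-1.0, -0.0, -4.9]
width: 9.8
gripper_force: 58.8
```

{"fn": "drive_tool", "kwargs": {"motion": [{"fingers": 0,"linear": [0,0,0],"twist": 0},{"fingers": 0,"linear": [0,0,0],"twist": 0},{"fingers": 0,"linear": [0,0,0],"twist": 0},{"fingers": 0,"linear": [0,0,0],"twist": 0},{"fingers": 0,"linear": [0,0,0],"twist": 0}]}}

```text
clock: 30.1
eef_pos: [579.8, -158.6, 283.3]
tool_rot: [-3.142, -0.0, 1.665]
force: [-0.4, 0.2, -4.2]
width: 10.1
gripper_force: 58.8
```

```bash
python3 -c "
from h import *
print(ctrl.finish_job())"
```

```text
the job is handed in; nothing more can be done
None
```

I handed the job in at about 30 s with both cups nested and the basket held by its upright bail, its underside about 4 cm above the rim by arm position; the judge gave no verdict, and the stack and basket level were not checked by picture after the lift.

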